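Reload the tub chilling stand

ROBOT

A 6-joint arm with a two-finger parallel gripper is mounted at the origin on the work surface. World frame = base frame: x ahead of the robot, y to its left, z up, the work surface at z = 0. Lengths are in m, angles in rad, forces in N, time in s.
With the tool pointing down it reaches from about 0.4 to 0.825 m from the base axis. Payload 7 kg.
Tool frame: the origin (TCP) lies on the centre line of the jaws, within the pads' length; the fingertips stand 22 mm ahead of it and the grasp point (between the pads) lies 3 mm ahead of it; z points along the fingers, y is the line along which they close (so a half turn about z gives the same grasp; the last joint's range is limited). The gripper opens to 88 mm and grips with 3 to 60 N. Pads are 19 mm wide; open, the fingers measure 130 mm over their backs; the gripper's body (78 mm by 193 mm) begins 47 mm behind the grasp point.
Start: joints at [-0.861, 0.359, 0.012, 0, -1.224, -0.288], TCP at [0.276, -0.616, 0.249] pointing down, gripper open.
Joint ranges: [-3.07, 3.07], [-1.43, 2.12], [-1.02, 1.25], [-3.03, 1.67], [-3.05, -0], [-3.03, 3.03]. Speed limits (rad/s): [2.39, 2.39, 3.01, 3.14, 3.14, 3.14].

INTERFACE

Orientations are given as [roll, pitch, yaw] about the fixed x, y, z axes, in that order (R = Rz(yaw) Ry(pitch) Rx(roll)).
In Python, from station import arm gives the robot as it stands.
- The arm moves only by the tool arm_command, never from a script. Its argument "series" is one flat list of numbers, 7 for each row, row after row: the turn, a rotation vector about the tool's x, y, z each as a share of 90 degrees, from -1 to 1, then the shift along the tool's x, y, z each as a share of 0.1 m, from -1 to 1, then the opening, from 0 (shut) to 1 (fully open). A call has 1 to 8 rows; each row is the pose to reach, as a shift and turn from the pose commanded when the call began, along the tool's axes at that moment; what a row does not reach only later rows make up. A row lasts 1/8 s, in which the tool goes at most 62.5 mm and 10.7 degrees, less where a joint would pass 70% of its speed; a pose out of reach is approached as far as the arm can. A call with a number of a shift or a turn outside -1 to 1 is refused whole. A call with a gripper value outside its range is refused whole. The fingers move at their own pace and stop on an object; "force" is the grip in N (left out, the last holds). Time passes only in rows, so rows that repeat a pose let the fingers close. It gives the time, the measured TCP pose, the force, the opening and the grip force at its end, in the units of the state.
- arm.get_state(): the state, without advancing time (a new reading comes with each control period).
- arm.grab_frame(name): name is "scene" or "side" or "wrist"; returns the picture (420x560x3 uint8, blue, green, red); there is no depth.
- arm.camera_model(name): a dict with "fovy" (degrees; the focal length in pixels is half the picture's height over the tangent of half this angle, whatever the lens; pixels are square), "cx", "cy" (the principal point, pixels), "pose" (4x4, takes a point from camera to world coordinates). Camera axes: x right, y down, z forward; pixel columns grow to the right and rows downward; lengths in m; the calibration is good to about 2 mm. A picture is of the moment at which its call begins: read the wrist's pose just before it. camera_model takes no time and is no camera call; for the wrist camera it gives the pose at the moment of the call.
- arm.job_done(): hands the job in; it is judged then, once.
The state is a dict: "t": time; "q": joint angles; "qd": joint speeds; "joint_efforts": joint torques, N m; "eef_pos": TCP position; "ee_rot": TCP orientation; "force": force on the tool from outside, world axes, zero at the start; "moment": the same for the moment, N m; "width": finger opening in m; "gripper_force": force on a finger pad.
Only numpy, scipy, OpenCV 4.12 (cv2) and the standard library are available. Lean on these libraries where they do the work, as an engineer would, in place of code of your own. Each camera call takes 0.05 s, during which the arm holds its last target. There are 200 camera calls.

TASK

Switch the chiller's blower off at its rotary switch, move what has already cooled from the narrow ledge to the aluminium tray, and stand every tub waiting on the counter upright on the ledge, centred across it and with a finger's width of air (15 mm or more) between neighbours; then switch the blower back on. Handle the tubs only while the blower is off and grip them lightly, for their thin walls buckle when squeezed, and leave the pepper mill, mug and jar where they are.

Things in the scene. Friction and masses are not known exactly. Their poses are not given: they have to be found in the camera images.
- ledge (a point): middle of the top face of the chilling stand's fixed ledge: a flat steel bar 36 mm wide (x), 420 mm long (y), 8 mm thick, its top 80 mm above the counter, carried by two posts 380 mm apart on a white blower base 90 mm wide (x), 440 mm long and 36 mm high. x across the ledge, y along it, z up. The ledge has no lip and is narrower than a tub
- tray: loose square aluminium tray, 170 by 170 mm outside, 4 mm floor and walls, 16 mm high, 0.9 kg, for tubs that have cooled. It stands flat on the counter, left or right of the waiting tubs, on the other side from the switch. Origin at the centre of its underside, x and y along its sides
- cold1: tub that has cooled (1 or 2 of the two are present, an absent one is None): it stands on the ledge at the start. Same make as the waiting tubs: upright cylinder 56 mm in diameter (57 at the lid), 55 mm tall, 80 to 160 g, the same limit on the grip. Origin at the centre of its underside
- cold2: tub that has cooled (1 or 2 of the two are present, an absent one is None): it stands on the ledge at the start. Same make as the waiting tubs: upright cylinder 56 mm in diameter (57 at the lid), 55 mm tall, 80 to 160 g, the same limit on the grip. Origin at the centre of its underside
- tub1: full tub waiting on the counter (3 or 4 of the four are present, absent ones are None): upright cylinder 56 mm in diameter (57 at the white lid), 55 mm tall, 80 to 160 g, thin beige plastic wall. Origin at the centre of its underside, z along its axis. The wall buckles (job failed) when the fingers' contact forces on it add up to over 80 N, about 40 N on each pad
- tub2: full tub waiting on the counter (3 or 4 of the four are present, absent ones are None): upright cylinder 56 mm in diameter (57 at the white lid), 55 mm tall, 80 to 160 g, thin beige plastic wall. Origin at the centre of its underside, z along its axis. The wall buckles (job failed) when the fingers' contact forces on it add up to over 80 N, about 40 N on each pad
- tub3: full tub waiting on the counter (3 or 4 of the four are present, absent ones are None): upright cylinder 56 mm in diameter (57 at the white lid), 55 mm tall, 80 to 160 g, thin beige plastic wall. Origin at the centre of its underside, z along its axis. The wall buckles (job failed) when the fingers' contact forces on it add up to over 80 N, about 40 N on each pad
- tub4: full tub waiting on the counter (3 or 4 of the four are present, absent ones are None): upright cylinder 56 mm in diameter (57 at the white lid), 55 mm tall, 80 to 160 g, thin beige plastic wall. Origin at the centre of its underside, z along its axis. The wall buckles (job failed) when the fingers' contact forces on it add up to over 80 N, about 40 N on each pad
- switch (a joint): angle of the rotary switch handle about the vertical, rad: 0 is OFF (end stop), 1.05 (60 degrees anticlockwise seen from above) is ON (end stop), so OFF is clockwise. Stiff by friction (about 0.12 N m), stays where it is left, no spring. It starts at or near ON and must be brought up to the stops: off is below 0.12, on is above 0.93
- switchbox: grey switch box fixed to the counter, 110 by 110 mm, 50 mm high; the handle is on the middle of its top. Origin at the centre of its underside. The handle at OFF lies along the box's x axis, its marked end to +x; at angle a it has turned by a anticlockwise about z from there
- switch_grip (a point): point on the axis of the switch handle at the height to grip, 83 mm above the counter: the handle is an upright bar 14 mm thick, 62 mm long (27 mm from the axis to its tail, 35 mm to its marked end), from 63 to 95 mm above the counter, over a 44 mm round hub; x runs along the bar to its marked end, so the bar is gripped by closing along y
- mill: bystander: wooden pepper mill, 56 mm wide at the foot, 130 mm tall, origin at the centre of its underside. Leave alone
- mug: bystander: white mug, 76 mm wide, 85 mm tall, origin at the centre of its underside. Leave alone
- jar: bystander: closed jar, 60 mm wide, 90 mm tall, origin at the centre of its underside. Leave alone
Things that resemble listed ones, but are neither listed nor needed, are in the scene too. Leave any black or turquoise look-alike of the tub1 alone.

How it is judged:
By the outcome, as a careful person would: the job done as asked, in the order asked, and still so for the second after the job is handed in, with the robot touching nothing.
Of cold1, cold2 only 1 to 2 are there at a start; the rules pass over those that are not, and their reading is None.
Of tub1, tub2, tub3, tub4 only 3 to 4 are there at a start; the rules pass over those that are not, and their reading is None.
At some moment in a run one of tray may be knocked a few centimetres aside while the robot is not near it.
Once in a run the grip may slacken for a moment while it holds something.
It also fails if it takes over 210 s, if anything falls off the work surface, if the arm or the gripper's body presses on something with over 40 N, if the wrist force passes 120 N, or if a joint passes its speed limit or range.

## Working session

There is one attempt and no reset: what is moved stays moved. The work goes in short steps, Python scripts to look and compute and a tool call to move; the robot and the scene stay as the last step left them, time stands still between calls to the robot, and variables do not carry over. Pictures are saved under pics/ and viewed, at most 14 in all, crops included, and the job is handed in when it is done.

Besides the shell and the picture viewer there is one more tool, called after "Request:" as a command line: name --argument value ..., lists and objects as JSON in quotes. arm_command: Moves the arm, as the interface text tells. Its arguments: {"type":"object","properties":{"series":{"type":"array"},"force":{"type":"number"}},"required":["series"]}

```bash
ls; mkdir -p pics
python3 - <<'E'
from station import arm
import cv2,numpy as np
for n in("scene","side"):
    cv2.imwrite(f"pics/{n}0.png",arm.grab_frame(n)); m=arm.camera_model(n); print(n,m["fovy"],m["cx"],m["cy"],{k:v for k,v in m.items() if k not in("fovy","cx","cy","pose")}); print(np.round(m["pose"],3))
m=arm.camera_model("wrist");print(m["fovy"],m["cx"],m["cy"],m.keys());print(np.round(m["pose"],3))
print(arm.get_state())
E
```

```text
pics
scene 50.11591304025242 275.2187494458116 215.1198160143414 {}
[[-0.669  0.588 -0.454  1.048]
 [ 0.743  0.542 -0.392  0.557]
 [ 0.016 -0.6   -0.8    1.049]
 [ 0.     0.     0.     1.   ]]
side 53.04192239787616 288.16582136072685 211.05064913039695 {}
[[-0.912 -0.284  0.295  0.1  ]
 [-0.409  0.596 -0.691  0.96 ]
 [ 0.021 -0.751 -0.66   0.915]
 [ 0.     0.     0.     1.   ]]
65.24906655365155 281.73085676177 212.73493493337574 dict_keys(['fovy', 'cx', 'cy', 'pose'])
[[-0.408  0.88   0.244  0.211]
 [ 0.913  0.393  0.111 -0.646]
 [ 0.002  0.268 -0.963  0.384]
 [ 0.     0.     0.     1.   ]]
{'t': 0.1, 'q': array([-8.60902361e-01,  3.59311629e-01,  1.11485236e-02, -3.11009990e-04,
       -1.22408734e+00, -2.88098713e-01]), 'qd': array([ 0.00128805, -0.00088091,  0.00062302,  0.00064743,  0.00029652,
        0.00046049]), 'joint_efforts': array([-1.96507171e-03, -5.84161627e+01,  2.93752134e+01,  7.01552331e+00,
        1.01539999e-02, -5.56078805e-05]), 'eef_pos': array([ 0.27615749, -0.61548167,  0.2477174 ]), 'ee_rot': array([ 3.14011539e+00, -1.32861422e-04, -2.71990320e+00]), 'force': array([-0.67933619, -0.18364502,  0.3274799 ]), 'moment': array([0.03076322, 0.00892917, 0.07120069]), 'gripper_force': 0.0, 'width': 0.08742495236937724}
```

View pics/scene0.png

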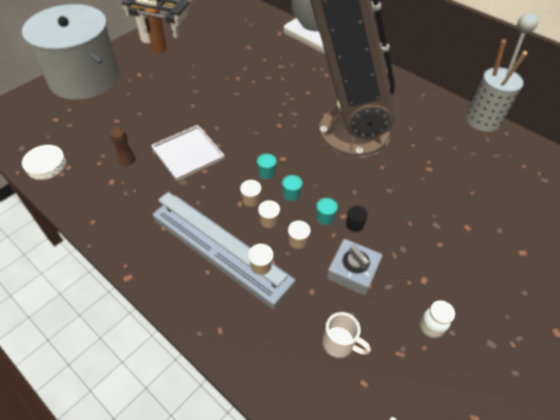

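View pics/side0.png

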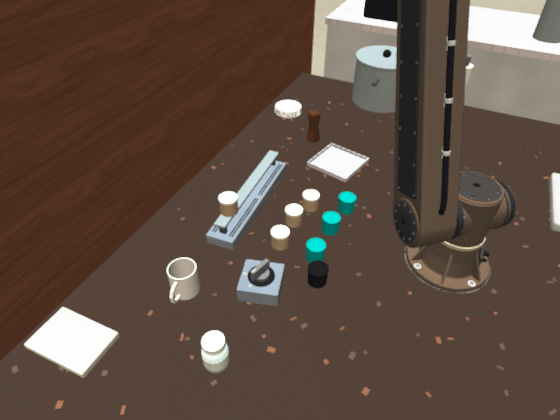

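The scene view shows 3 waiting tubs at (250,190), (269,213) and (299,235), and one cold tub on the ledge at (261,257). The switch is at (357,264) and the tray at (188,151). The side view agrees.

```bash
cat > h.py <<'E'
from station import arm
import cv2,numpy as np
def ray(n,uv,m=None,shape=(420,560)):
    m=m or arm.camera_model(n); f=shape[0]/2/np.tan(np.radians(m["fovy"]/2)); P=np.array(m["pose"])
    d=P[:3,:3]@np.array([(uv[0]-m["cx"])/f,(uv[1]-m["cy"])/f,1]); return P[:3,3],d
def onplane(n,uv,z,m=None):
    o,d=ray(n,uv,m); return (o+d*(z-o[2])/d[2])[:2]
def project(m,p):
    P=np.array(m["pose"]); c=P[:3,:3].T@(np.array(p)-P[:3,3]); f=210/np.tan(np.radians(m["fovy"]/2)); return np.array([m["cx"]+f*c[0]/c[2],m["cy"]+f*c[1]/c[2]])
def tool(dw):  # world displacement -> tool axes, units of 0.1 m
    from scipy.spatial.transform import Rotation as R
    return R.from_euler("xyz",arm.get_state()["ee_rot"]).as_matrix().T@np.array(dw)*10
E
python3 - <<'E'
from h import *
a=cv2.imread("pics/scene0.png");b=cv2.imread("pics/side0.png")
for n,im,roi in(("scene",a,(235,170,320,275)),("side",b,(215,185,325,255))):
    hsv=cv2.cvtColor(im,cv2.COLOR_BGR2HSV); m=((hsv[...,2]>205)&(hsv[...,1]<45)).astype(np.uint8)
    r=np.zeros_like(m);x0,y0,x1,y1=roi;r[y0:y1,x0:x1]=m[y0:y1,x0:x1]
    k,l,s,c=cv2.connectedComponentsWithStats(r)
    for i in range(1,k):
        if s[i,4]>40: print(n,s[i],np.round(c[i],1),"z.053",np.round(onplane(n,c[i],.053),3),"z.133",np.round(onplane(n,c[i],.133),3))
cv2.imwrite("pics/c1.png",cv2.resize(a[185:305,145:405],None,fx=3,fy=3,interpolation=cv2.INTER_CUBIC))
cv2.imwrite("pics/c2.png",cv2.resize(b[140:310,150:350],None,fx=3.5,fy=3.5,interpolation=cv2.INTER_CUBIC))
E
```

```text
scene [241 180  20  16 253] [250.3 187.8] z.053 [ 0.457 -0.05 ] z.133 [ 0.505 -0.001]
scene [259 201  21  17 282] [268.7 209. ] z.053 [0.479 0.042] z.133 [0.524 0.083]
scene [289 221  21  18 306] [298.8 229.6] z.053 [0.475 0.149] z.133 [0.521 0.182]
scene [235 240  38  26 620] [254.  253.3] z.053 [0.612 0.112] z.133 [0.647 0.148]
scene [268 267  17   8  74] [275.4 271.7] z.053 [0.615 0.19 ] z.133 [0.65  0.219]
side [218 185  36  21 372] [234.7 195.1] z.053 [0.672 0.061] z.133 [0.619 0.144]
side [215 185  55  57 440] [241.2 213.5] z.053 [0.61 0.13] z.133 [0.563 0.207]
side [302 189  18  12 163] [310.8 194.4] z.053 [ 0.452 -0.049] z.133 [0.419 0.045]
side [285 203  18  13 185] [293.5 209.2] z.053 [0.473 0.042] z.133 [0.438 0.128]
side [215 215  15  11  96] [222.  220.5] z.053 [0.647 0.183] z.133 [0.596 0.255]
side [270 225  20  14 220] [279.8 231.3] z.053 [0.47  0.151] z.133 [0.436 0.226]
```

View pics/c1.png

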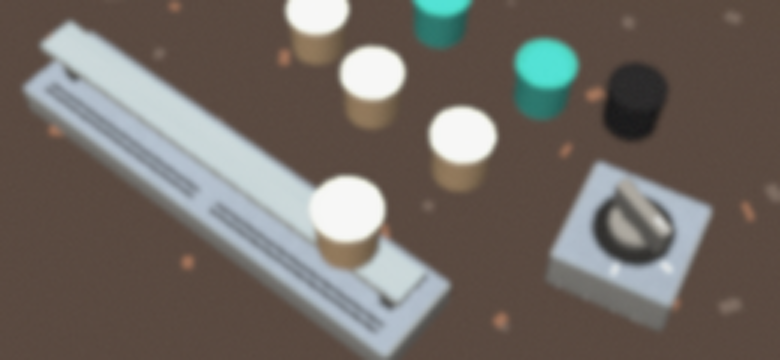

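View pics/c2.png

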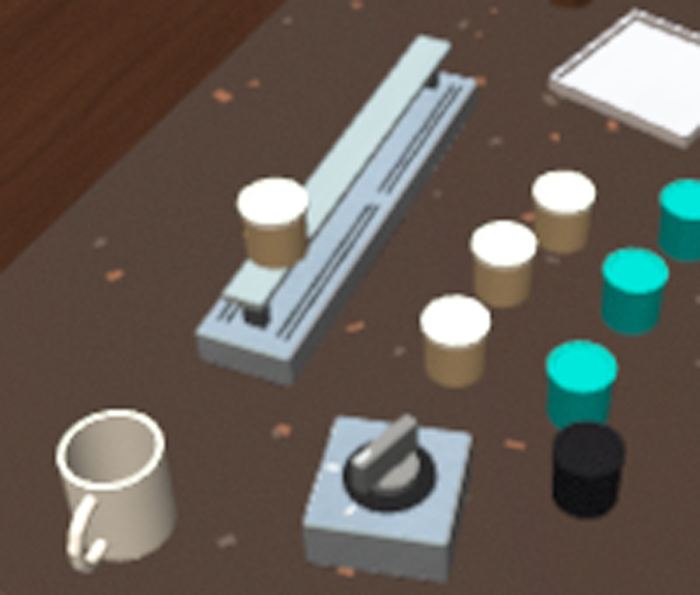

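The crops show the ledge corners, the box corners and the handle, with its light marked end at c1 (660,228) and c2 (362,462). Next I'll convert these to world positions.

Run:
```python
from h import *
A=lambda p:(145+p[0]/3-.33,185+p[1]/3-.33); B=lambda p:(150+p[0]/3.5-.36,140+p[1]/3.5-.36)
def show(t,pa,pb,z):
    a=np.array([onplane("scene",A(p),z) for p in pa]);b=np.array([onplane("side",B(p),z) for p in pb])
    print(t,"\n scene",np.round(a,3).tolist(),np.round(a.mean(0),3),"\n side",np.round(b,3).tolist(),np.round(b.mean(0),3))
show("ledge",[(40,45),(72,20),(428,275),(398,305)],[(423,35),(450,45),(260,305),(222,295)],.08)
show("box",[(600,160),(713,210),(662,308),(552,255)],[(337,415),(470,432),(448,548),(305,527)],.05)
show("marks",[(615,270),(667,267)],[(330,467),(350,510)],.05)
show("handle",[(625,185),(662,228)],[(410,420),(362,462)],.095)
show("cold",[(347,208)],[(273,200)],.135)
show("tubs",[(317,12),(372,72),(463,134)],[(564,191),(503,243),(456,320)],.055)
for n,f in(("scene","scene0"),("side","side0")):
    im=cv2.imread(f"pics/{f}.png"); 
    hsv=cv2.cvtColor(im,cv2.COLOR_BGR2HSV)
    r=np.zeros(im.shape[:2],np.uint8); x0,y0,x1,y1=(150,125,226,180) if n=="scene" else (303,142,372,181)
    m=((hsv[...,2]>140)&(hsv[...,1]<70)).astype(np.uint8); r[y0:y1,x0:x1]=m[y0:y1,x0:x1]
    c=max(cv2.findContours(r,0,2)[0],key=cv2.contourArea); q=cv2.approxPolyDP(c,6,True)[:,0]
    w=np.array([onplane(n,p,.012) for p in q]); print("tray",n,np.round(w,3).tolist(),np.round(w.mean(0),3))
print("mug",onplane("scene",(343,325),.085),onplane("side",(182,270),.085)," mill",onplane("scene",(124,160),0),onplane("side",(313,138),0),"jar",onplane("scene",(441,312),.09),onplane("side",(213,342),.09))
print("turq",[np.round(onplane("scene",p,.055),3) for p in((267,160),(292,183),(327,206))],"black",onplane("scene",(357,213),.055))
```

```text
ledge 
 scene [[0.677, -0.19], [0.638, -0.192], [0.617, 0.23], [0.653, 0.23]] [0.646 0.019] 
 side [[0.667, -0.192], [0.634, -0.188], [0.611, 0.228], [0.645, 0.231]] [0.639 0.02 ]
box 
 scene [[0.411, 0.257], [0.386, 0.361], [0.495, 0.383], [0.517, 0.285]] [0.453 0.321] 
 side [[0.511, 0.284], [0.408, 0.256], [0.377, 0.364], [0.479, 0.391]] [0.444 0.324]
marks 
 scene [[0.493, 0.333], [0.461, 0.364]] [0.477 0.349] 
 side [[0.49, 0.333], [0.457, 0.363]] [0.473 0.348]
handle 
 scene [[0.446, 0.301], [0.459, 0.348]] [0.453 0.325] 
 side [[0.438, 0.301], [0.451, 0.352]] [0.444 0.326]
cold 
 scene [[0.639, 0.161]] [0.639 0.161] 
 side [[0.633, 0.162]] [0.633 0.162]
tubs 
 scene [[0.461, -0.046], [0.479, 0.042], [0.475, 0.15]] [0.472 0.048] 
 side [[0.451, -0.048], [0.473, 0.044], [0.469, 0.151]] [0.465 0.049]
tray scene [[0.353, -0.398], [0.521, -0.438], [0.561, -0.271], [0.397, -0.231]] [ 0.458 -0.334]
tray side [[0.548, -0.258], [0.389, -0.226], [0.355, -0.404], [0.521, -0.434]] [ 0.453 -0.33 ]
mug [0.62783445 0.40712689] [0.62224345 0.41672973]  mill [ 0.61573097 -0.45846167] [ 0.60239003 -0.45758631] jar [0.45140528 0.55661204] [0.43913053 0.5624397 ]
turq [array([ 0.344, -0.088]), array([0.363, 0.028]), array([0.361, 0.156])] black [0.3233562  0.23303503]
```

Positions:
- **Ledge:** centre about (.642,.019), yawed about 3°.
- **Switch:** about (.449,.322), box yaw 15°, handle at ON.
- **Tubs:** about (.456,-.047), (.476,.043) and (.472,.150).
- **Cold tub:** (.636,.161).
- **Tray:** (.456,-.332).

I'll move above the tubs for a close look.

Request:
arm_command --series '[0,0,0,-0.855,0.54,0,1,0,0,0,-0.855,0.54,0,1]'

```text
t: 0.35
eef_pos: [0.3326, -0.53, 0.2479]
ee_rot: [3.14, -0.0, -2.72]
force: [1.1, -0.4, 0.9]
width: 0.088
gripper_force: 0.0
```

Request:
arm_command --series '[0,0,0,-0.855,0.54,0,1,0,0,0,-0.855,0.54,0,1]'

```text
t: 0.6
eef_pos: [0.389, -0.4452, 0.2483]
ee_rot: [3.141, 0.0, -2.719]
force: [0.8, -0.9, 0.3]
width: 0.0873
gripper_force: 0.0
```

Request:
arm_command --series '[0,0,0,-0.855,0.54,0,1,0,0,0,-0.855,0.54,0,1]'

```text
t: 0.85
eef_pos: [0.4449, -0.3609, 0.2484]
ee_rot: [3.141, 0.0, -2.719]
force: [0.4, 0.2, 0.4]
width: 0.0875
gripper_force: 0.0
```

Request:
arm_command --series '[0,0,0,-0.855,0.54,0,1,0,0,0,-0.855,0.54,0,1]'

```text
t: 1.1
eef_pos: [0.5008, -0.2766, 0.2483]
ee_rot: [3.141, -0.0, -2.719]
force: [0.5, -0.3, -0.7]
width: 0.0876
gripper_force: 0.0
```

Request:
arm_command --series '[0,0,-0.564,0,0,0,1,0,0,-0.564,0,0,0,1,0,0,-0.564,0,0,0,1,0,0,-0.564,0,0,0,1,0,0,-0.564,0,0,0,1,0,0,-0.564,0,0,0,1]'

```text
t: 1.85
eef_pos: [0.4997, -0.2786, 0.2482]
ee_rot: [3.141, 0.0, -1.835]
force: [-0.4, 0.6, -1.2]
width: 0.0876
gripper_force: 0.0
```

Request:
arm_command --series '[0,0,0,-0.8,0.21,0,1,0,0,0,-0.8,0.21,0,1]'

```text
t: 2.1
eef_pos: [0.5001, -0.1943, 0.2484]
ee_rot: [3.141, 0.0, -1.837]
force: [0.3, -1.1, 0.1]
width: 0.0876
gripper_force: 0.0
```

Request:
arm_command --series '[0,0,0,-0.8,0.21,0,1,0,0,0,-0.8,0.21,0,1]'

```text
t: 2.35
eef_pos: [0.5007, -0.1111, 0.2486]
ee_rot: [-3.141, 0.0, -1.836]
force: [0.7, -1.1, 0.3]
width: 0.0877
gripper_force: 0.0
```

Request:
arm_command --series '[0,0,0,-0.8,0.21,0,1,0,0,0,-0.8,0.21,0,1]'

```text
t: 2.6
eef_pos: [0.5013, -0.0283, 0.2486]
ee_rot: [-3.142, 0.0, -1.836]
force: [-0.5, -0.8, 0.3]
width: 0.0877
gripper_force: 0.0
```

Request:
arm_command --series '[0,0,0,-0.8,0.21,0,1,0,0,0,-0.8,0.21,0,1,0,0,0,-0.8,0.21,0,1,0,0,0,-0.8,0.21,0,1]'

```text
t: 3.1
eef_pos: [0.5019, 0.0517, 0.2485]
ee_rot: [3.141, -0.0, -1.835]
force: [-0.3, -0.2, -0.1]
width: 0.0874
gripper_force: 0.0
```

Motion is exact. I'll take the wrist picture now.

Run:
```python
from h import *
import pickle
m=arm.camera_model("wrist");im=arm.grab_frame("wrist");cv2.imwrite("pics/w1.png",im);pickle.dump(m,open("w1.pkl","wb"))
print(np.round(m["pose"],3))
```

```text
[[-0.965  0.253  0.07   0.484]
 [ 0.263  0.929  0.26  -0.019]
 [ 0.001  0.269 -0.963  0.385]
 [ 0.     0.     0.     1.   ]]
```

View pics/w1.png

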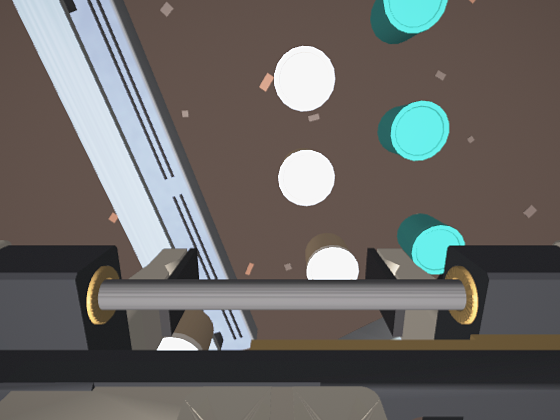

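The wrist view shows the lids of tub1 and tub2 at (305,78) and (306,178). Tub3 is partly hidden at (332,265), and the ledge is at upper left.

Run:
```python
from h import *
import pickle
m=pickle.load(open("w1.pkl","rb"));im=cv2.imread("pics/w1.png")
hsv=cv2.cvtColor(im,cv2.COLOR_BGR2HSV); k=((hsv[...,2]>225)&(hsv[...,1]<30)).astype(np.uint8);k[:,:250]=0
for c in cv2.findContours(k,0,2)[0]:
    if cv2.contourArea(c)>300:
        w=np.array([onplane("w",p,.055,m) for p in c[:,0]],np.float32); (x,y),r=cv2.minEnclosingCircle(w); print("lid",round(x,4),round(y,4),round(r,4))
g=cv2.cvtColor(im,cv2.COLOR_BGR2GRAY)
# ledge edges along rows
for y in (20,60,100,140,180,220):
    r=im[y,0:220].astype(int); d=np.abs(r[3:]-r[:-3]).sum(1); pk=[i+1.5 for i in range(1,len(d)-1) if d[i]>60 and d[i]>=d[i-1] and d[i]>d[i+1]]
    print(y,[(p,np.round(onplane("w",(p,y),.08,m),4).tolist()) for p in pk])
```

```text
lid 0.4715 0.1483 0.0285
lid 0.4742 0.0411 0.0288
lid 0.4532 -0.0501 0.0286
20 [(21.5, [0.67, -0.1531]), (67.5, [0.6333, -0.1431]), (72.5, [0.6293, -0.142]), (95.5, [0.6109, -0.137]), (98.5, [0.6085, -0.1364]), (104.5, [0.6037, -0.1351]), (107.5, [0.6013, -0.1344]), (120.5, [0.591, -0.1316])]
60 [(41.5, [0.6678, -0.121]), (85.5, [0.6316, -0.1111]), (90.5, [0.6275, -0.11]), (113.5, [0.6086, -0.1049]), (116.5, [0.6061, -0.1042]), (121.5, [0.602, -0.1031]), (124.5, [0.5995, -0.1024]), (137.5, [0.5888, -0.0995])]
100 [(60.5, [0.6663, -0.0871]), (104.5, [0.629, -0.0769]), (108.5, [0.6256, -0.076]), (130.5, [0.607, -0.0709]), (133.5, [0.6044, -0.0702]), (138.5, [0.6002, -0.0691]), (141.5, [0.5976, -0.0684]), (153.5, [0.5875, -0.0656])]
140 [(80.5, [0.6639, -0.0508]), (122.5, [0.6271, -0.0408]), (126.5, [0.6236, -0.0398]), (147.5, [0.6052, -0.0348]), (150.5, [0.6026, -0.0341]), (155.5, [0.5982, -0.0329]), (158.5, [0.5956, -0.0322]), (170.5, [0.5851, -0.0293])]
180 [(99.5, [0.6621, -0.0123]), (140.5, [0.6251, -0.0022]), (144.5, [0.6215, -0.0012]), (187.5, [0.5826, 0.0094])]
220 [(109.5, [0.6687, 0.0265]), (115.5, [0.6631, 0.028]), (119.5, [0.6594, 0.0291]), (158.5, [0.6229, 0.039]), (162.5, [0.6192, 0.04]), (182.5, [0.6005, 0.0451]), (185.5, [0.5977, 0.0459]), (189.5, [0.5939, 0.0469]), (192.5, [0.5911, 0.0477]), (203.5, [0.5808, 0.0505])]
```

Request:
arm_command --series '[0,0,0,-0.82,0.4,0,1,0,0,0,-0.82,0.4,0,1]'

```text
t: 3.4
eef_pos: [0.4846, 0.1421, 0.2487]
ee_rot: [-3.141, 0.0, -1.836]
force: [-0.4, -0.1, -0.4]
width: 0.0875
gripper_force: 0.0
```

Request:
arm_command --series '[0,0,0,-0.82,0.4,0,1,0,0,0,-0.82,0.4,0,1,0,0,0,-0.82,0.4,0,1,0,0,0,-0.82,0.4,0,1]'

```text
t: 3.9
eef_pos: [0.4676, 0.2303, 0.2485]
ee_rot: [3.141, -0.0, -1.835]
force: [0.2, -0.3, 0.5]
width: 0.0872
gripper_force: 0.0
```

Run:
```python
from h import *
import pickle
m=arm.camera_model("wrist");im=arm.grab_frame("wrist");cv2.imwrite("pics/w2.png",im);pickle.dump(m,open("w2.pkl","wb"))
print(arm.get_state()["eef_pos"])
```

```text
[0.46761639 0.23008979 0.24850871]
```

View pics/w2.png

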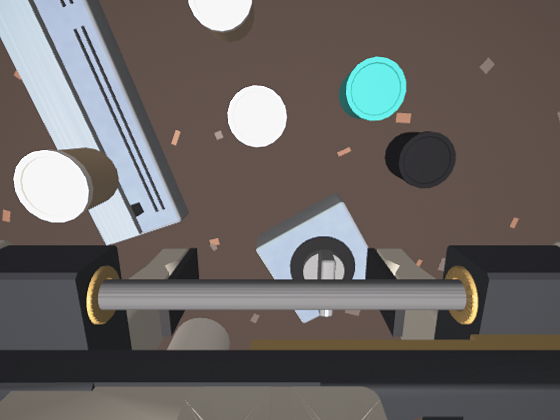

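The handle is upright in the image, at columns about 319–335, with its tail at row 253 and its end at row 318. The hub is near (322,268), and the cold tub's lid is at (53,187).

Run:
```python
from h import *
import pickle
m=pickle.load(open("w2.pkl","rb"));im=cv2.imread("pics/w2.png");P=lambda u,z:np.round(onplane("w",u,z,m),4)
for y in (256,260,264,268,272,276,312,315):
    print(y,im[y,300:345].sum(1).tolist() if y in(260,272,315) else "")
print("tail",P((327,253),.095),"end",P((325.5,318),.095))
g=cv2.cvtColor(im,cv2.COLOR_BGR2GRAY)
# black hub disc
k=(g<75).astype(np.uint8);k[:,:285]=0;k[:,358:]=0;k[:230]=0;k[279:]=0
c=max(cv2.findContours(k,0,2)[0],key=cv2.contourArea); print("hub px",cv2.boundingRect(c))
w=np.array([onplane("w",p,.055,m) for p in c[:,0] if p[1]<277],np.float32);
A=np.c_[2*w,np.ones(len(w))];s=np.linalg.lstsq(A,(w**2).sum(1),rcond=None)[0];print("hub",s[:2],np.sqrt(s[2]+s[0]**2+s[1]**2))
k=((im.min(2)>205)).astype(np.uint8);k[:,130:]=0;k[:140]=0;k[240:]=0
cs=cv2.findContours(k,0,2)[0]
c=max(cs,key=cv2.contourArea);print(cv2.boundingRect(c))
for z in(.135,):
    w=np.array([onplane("w",p,z,m) for p in c[:,0]],np.float32);print("cold",cv2.minEnclosingCircle(w), w.mean(0))
print("cold by pixel",P((53,186),.135),"ledge end",P((107,244),.08),P((140,232),.08))
```

```text
256 
260 [176, 174, 177, 174, 188, 219, 214, 343, 545, 591, 586, 584, 582, 580, 582, 584, 588, 547, 313, 220, 244, 222, 295, 338, 367, 370, 368, 365, 365, 363, 362, 364, 367, 314, 272, 546, 589, 582, 587, 582, 417, 215, 158, 166, 169]
264 
268 
272 [173, 165, 148, 482, 579, 583, 580, 579, 580, 579, 579, 580, 580, 581, 581, 583, 598, 406, 242, 228, 226, 408, 515, 566, 596, 594, 591, 588, 582, 580, 575, 576, 579, 509, 408, 552, 582, 579, 576, 577, 579, 578, 581, 603, 331]
276 
312 
315 [608, 606, 609, 608, 608, 608, 608, 608, 605, 606, 605, 605, 606, 608, 608, 613, 617, 606, 592, 449, 447, 505, 537, 533, 610, 760, 762, 756, 617, 527, 513, 398, 275, 255, 258, 258, 260, 260, 258, 257, 258, 258, 257, 258, 258]
tail [0.4393 0.2875] end [0.4567 0.3557]
hub px (291, 237, 64, 42)
hub [0.443873   0.31146966] 0.02453128266334807
(14, 150, 75, 72)
cold ((0.6341443657875061, 0.1602722555398941), 0.028578734025359154) [0.6330912 0.1594757]
cold by pixel [0.6322 0.1601] ledge end [0.6467 0.2275] [0.6105 0.2244]
```

Run:
```python
from h import *
import pickle
m=pickle.load(open("w2.pkl","rb"));P=lambda u,z:onplane("w",u,z,m)
im=cv2.imread("pics/w2.png");print(im[248:280,328].sum(1).tolist(),im[304:324,326].sum(1).tolist())
a,b=P((327.7,272),.095),P((325.5,315),.095);d=(b-a)/np.linalg.norm(b-a);print("dir deg",np.degrees(np.arctan2(d[1],d[0])))
for r in(262,264,266): t=P((327.9,r),.095);print(r,t,"axis",t+.027*d)
e=P((325.4,318),.095);print("end",e,"axis",e-.035*d); t=P((327.5,253),.063);print("tailbot",t,t+.027*d)
for z in(.05,.056,.063): print(z,P((322.5,268),z))
```

```text
[173, 194, 205, 207, 208, 209, 209, 211, 208, 210, 207, 218, 365, 481, 542, 587, 590, 589, 589, 587, 587, 584, 582, 585, 582, 585, 582, 582, 580, 583, 604, 327] [468, 456, 441, 434, 403, 440, 751, 747, 742, 741, 744, 762, 600, 285, 252, 257, 256, 258, 255, 255]
dir deg 74.26914781026122
262 [0.44052067 0.2967389 ] axis [0.44784087 0.32272764]
264 [0.44098984 0.29876449] axis [0.44831005 0.32475323]
266 [0.44146068 0.3007973 ] axis [0.44878089 0.32678604]
end [0.4567498  0.35565554] axis [0.44726064 0.32196643]
tailbot [0.4376285  0.30172898] [0.44494871 0.32771772]
0.05 [0.44657054 0.32347683]
0.056 [0.44662069 0.32054288]
0.063 [0.44667919 0.31711993]
```

Request:
arm_command --series '[0,0,0,-0.84,0.435,0,1,0,0,0,-0.84,0.435,0.3,1,0,0,0,-0.84,0.435,0.7,1,0,0,0,-0.84,0.435,0.7,1]'

```text
t: 4.45
eef_pos: [0.4463, 0.3213, 0.176]
ee_rot: [3.139, -0.006, -1.835]
force: [-0.1, 0.3, 1.1]
width: 0.0877
gripper_force: 0.0
```

Request:
arm_command --series '[0,0,0,0,0,0.4,1,0,0,0,0,0,0.7,1,0,0,0,0,0,0.86,1,0,0,0,0,0,0.86,1]'

```text
t: 4.95
eef_pos: [0.4477, 0.3232, 0.0929]
ee_rot: [-3.142, -0.001, -1.835]
force: [0.0, 0.4, 0.5]
width: 0.0876
gripper_force: 0.0
```

Request:
arm_command --series '[0,0,0,0,0,0,0,0,0,0,0,0,0,0,0,0,0,0,0,0,0,0,0,0,0,0,0,0,0,0,0,0,0,0,0,0,0,0,0,0,0,0,0,0,0,0,0,0,0,0,0,0,0,0,0,0]' --force 50

```text
t: 5.95
eef_pos: [0.4469, 0.3237, 0.0925]
ee_rot: [3.141, -0.0, -1.834]
force: [-12.4, 5.6, 8.2]
width: 0.0137
gripper_force: 50.0
```

Request:
arm_command --series '[0,0,0.1,0,0.01,0,0,0,0,0.2,0,0.01,0,0,0,0,0.3,0,0.01,0,0,0,0,0.4,0,0.01,0,0,0,0,0.5,0,0.01,0,0,0,0,0.6,0,0.01,0,0,0,0,0.65,0,0.01,0,0]'

```text
t: 6.82
eef_pos: [0.4479, 0.3225, 0.0926]
ee_rot: [-3.139, 0.001, -2.858]
force: [13.3, -8.8, -3.9]
width: 0.0134
gripper_force: 50.0
```

Request:
arm_command --series '[0,0,0.03,0,0,0,0,0,0,0.06,0,0,0,0,0,0,0.06,0,0,0,0,0,0,0.06,0,0,0,0]'

```text
t: 7.32
eef_pos: [0.4479, 0.3225, 0.0926]
ee_rot: [-3.139, 0.001, -2.946]
force: [12.0, -6.9, -4.0]
width: 0.0139
gripper_force: 52.0
```

Run:
```python
from h import *
s=arm.get_state();print(s["eef_pos"],np.degrees(s["ee_rot"]),s["force"],s["moment"])
```

```text
[0.44794556 0.32248352 0.09259706] [-1.79822861e+02  7.92794223e-02 -1.68819051e+02] [11.98713032 -6.93588463 -4.03496806] [-2.89612295 -4.57116161  1.26590096]
```

Request:
arm_command --series '[0,0,0,0,0,0,1,0,0,0,0,0,0,1,0,0,0,0,0,0,1,0,0,0,0,0,-0.4,1,0,0,0,0,0,-0.9,1,0,0,0,0,0,-1,1]'

```text
t: 8.07
eef_pos: [0.4474, 0.3255, 0.1963]
ee_rot: [3.138, 0.005, -2.948]
force: [0.2, 0.6, 0.4]
width: 0.068
gripper_force: 0.0
```

Request:
arm_command --series '[0,0,-0.1,0,0,-0.6,1,0,0,-0.2,0,0,-0.6,1,0,0,-0.31,0,0,-0.6,1,0,0,-0.42,0,0,-0.6,1,0,0,-0.53,0,0,-0.6,1,0,0,-0.64,0,0,-0.6,1,0,0,-0.75,0,0,-0.6,1,0,0,-0.86,0,0,-0.6,1]'

```text
t: 9.07
eef_pos: [0.4459, 0.3239, 0.252]
ee_rot: [3.141, -0.0, -1.592]
force: [-0.5, -0.6, -0.0]
width: 0.0876
gripper_force: 0.0
```

Request:
arm_command --series '[0,0,-0.052,0.5,0,0,1,0,0,-0.052,1,0,0,1,0,0,-0.052,1,0,0,1,0,0,-0.052,1,0,0,1]'

```text
t: 9.57
eef_pos: [0.4436, 0.2241, 0.2525]
ee_rot: [-3.141, 0.0, -1.517]
force: [0.2, 0.0, -0.4]
width: 0.0877
gripper_force: 0.0
```

Run:
```python
from h import *
s=arm.get_state();print(s["eef_pos"],np.degrees(s["ee_rot"]))
cv2.imwrite("pics/w3.png",np.vstack([cv2.resize(arm.grab_frame("side")[240:320,200:320],(560,373),interpolation=2),arm.grab_frame("scene")[100:320,0:560]]))
```

```text
[0.4435673  0.22409249 0.25254704] [-1.79989137e+02  2.66046125e-02 -8.69217857e+01]
```

View pics/w3.png

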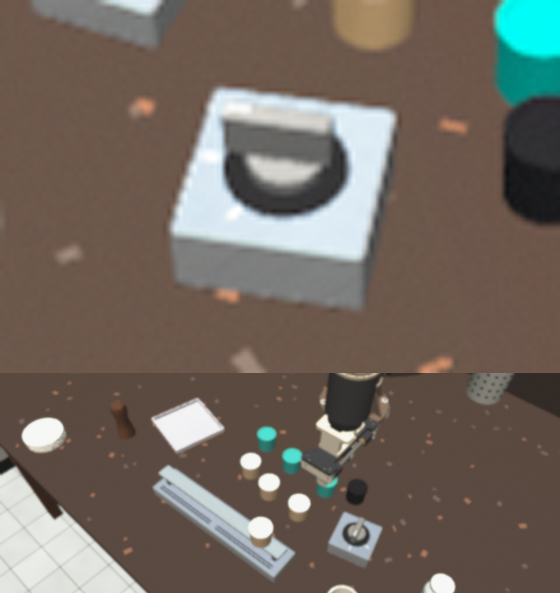

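The handle now lies parallel to the box edge, so the switch is OFF and against its stop. Next is the cold tub.

Request:
arm_command --series '[0,0,0,0.37,-0.93,0,1,0,0,0,0.37,-0.93,0,1]'

```text
t: 9.93
eef_pos: [0.5402, 0.1928, 0.2522]
ee_rot: [-3.142, -0.0, -1.515]
force: [-1.3, 0.8, -0.3]
width: 0.0872
gripper_force: 0.0
```

Request:
arm_command --series '[0,0,0,0.37,-0.93,0,1,0,0,0,0.37,-0.93,0,1,0,0,0,0.37,-0.93,0.3,1,0,0,0,0.37,-0.93,0.5,1,0,0,0,0.37,-0.93,0.5,1]'

```text
t: 10.55
eef_pos: [0.6325, 0.1605, 0.2]
ee_rot: [3.137, -0.002, -1.516]
force: [-1.3, 0.8, 0.8]
width: 0.0879
gripper_force: 0.0
```

Run:
```python
from h import *
s=arm.get_state();print(s["eef_pos"],np.degrees(s["ee_rot"]),tool(np.array([.634,.160,.113])-s["eef_pos"]))
```

```text
[0.632532   0.16051091 0.20001914] [ 1.79764906e+02 -9.99070395e-02 -8.68644242e+01] [ 0.00438703 -0.01794896  0.870134  ]
```

Request:
arm_command --series '[0,0,0,0.005,-0.015,0.4,1,0,0,0,0.005,-0.015,0.75,1,0,0,0,0.005,-0.015,0.87,1,0,0,0,0.005,-0.015,0.87,1]'

```text
t: 11.05
eef_pos: [0.6351, 0.1602, 0.1159]
ee_rot: [3.142, -0.0, -1.516]
force: [0.2, 0.2, 0.5]
width: 0.0874
gripper_force: 0.0
```

Request:
arm_command --series '[0,0,0,0,0,0,0.5,0,0,0,0,0,0,0.5,0,0,0,0,0,0,0.5,0,0,0,0,0,0,0.5,0,0,0,0,0,0,0.5,0,0,0,0,0,0,0.5]' --force 15

```text
t: 11.8
eef_pos: [0.635, 0.1598, 0.1161]
ee_rot: [-3.141, 0.0, -1.516]
force: [-1.6, 0.3, 5.7]
width: 0.0558
gripper_force: 15.0
```

Request:
arm_command --series '[0,0,0,0,0,-0.2,0.5,0,0,0,0,0,-0.45,0.5,0,0,0,0,0,-0.6,0.5]'

```text
t: 12.18
eef_pos: [0.635, 0.1598, 0.1764]
ee_rot: [-3.141, 0.0, -1.517]
force: [-0.2, -0.7, -0.8]
width: 0.0562
gripper_force: 15.0
```

Request:
arm_command --series '[0,0,0,0.2,0.1,0,0.5,0,0,0,0.5,0.2,0,0.5,0,0,0,0.96,0.41,0,0.5]'

```text
t: 12.55
eef_pos: [0.5981, 0.0607, 0.1743]
ee_rot: [3.14, -0.0, -1.516]
force: [0.6, -1.1, 0.4]
width: 0.0554
gripper_force: 15.0
```

Request:
arm_command --series '[0,0,0,0.4,0.2,0,0.5,0,0,0,0.96,0.41,0,0.5]'

```text
t: 12.8
eef_pos: [0.5617, -0.0379, 0.1747]
ee_rot: [3.14, 0.0, -1.516]
force: [0.9, -0.4, -0.7]
width: 0.0554
gripper_force: 15.0
```

Request:
arm_command --series '[0,0,0,0.4,0.2,0,0.5,0,0,0,0.96,0.41,0,0.5]'

```text
t: 13.05
eef_pos: [0.5258, -0.1359, 0.1749]
ee_rot: [3.141, 0.0, -1.516]
force: [1.9, -0.4, -1.2]
width: 0.0558
gripper_force: 15.0
```

Request:
arm_command --series '[0,0,0,0.4,0.2,0,0.5,0,0,0,0.96,0.41,0,0.5]'

```text
t: 13.3
eef_pos: [0.49, -0.2338, 0.1749]
ee_rot: [3.141, 0.001, -1.516]
force: [1.5, -0.1, -0.9]
width: 0.0558
gripper_force: 15.0
```

Run:
```python
from h import *
s=arm.get_state();print(s["eef_pos"],s["width"],s["gripper_force"])
a=arm.grab_frame("scene");b=arm.grab_frame("side")
cv2.imwrite("pics/t1.png",np.hstack([cv2.resize(a[100:300,130:330],(400,400),interpolation=2),cv2.resize(b[80:280,220:420],(400,400),interpolation=2)]))
for n,im in(("scene",a),("side",b)):
    hsv=cv2.cvtColor(im,cv2.COLOR_BGR2HSV)
    r=np.zeros(im.shape[:2],np.uint8); x0,y0,x1,y1=(140,115,235,190) if n=="scene" else (295,135,385,190)
    m=((hsv[...,2]>140)&(hsv[...,1]<70)).astype(np.uint8); r[y0:y1,x0:x1]=m[y0:y1,x0:x1]
    c=max(cv2.findContours(r,0,2)[0],key=cv2.contourArea); q=cv2.approxPolyDP(c,6,True)[:,0]
    w=np.array([onplane(n,p,.012) for p in q]); print("tray",n,np.round(w,3).tolist())
```

```text
[ 0.48997927 -0.23383473  0.17491133] 0.055820430179838676 15.001538246870041
tray scene [[0.521, -0.438], [0.561, -0.271], [0.397, -0.231], [0.364, -0.345], [0.442, -0.333], [0.459, -0.483], [0.469, -0.43]]
tray side [[0.546, -0.252], [0.387, -0.22], [0.355, -0.404], [0.523, -0.441]]
```

View pics/t1.png

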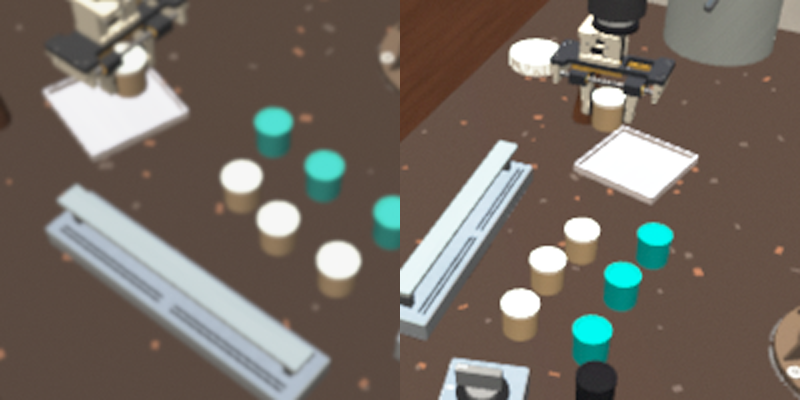

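Request:
arm_command --series '[0,0,0,0.5,0.2,0,0.5,0,0,0,0.96,0.39,0,0.5,0,0,0,0.96,0.39,0.3,0.5,0,0,0,0.96,0.39,0.6,0.5,0,0,0,0.96,0.39,0.6,0.5,0,0,0,0.96,0.39,0.6,0.5]'

```text
t: 14.15
eef_pos: [0.4583, -0.3306, 0.1162]
ee_rot: [-3.141, -0.0, -1.516]
force: [-0.1, 0.2, -0.7]
width: 0.0559
gripper_force: 15.0
```

Request:
arm_command --series '[0,0,0,0,0,0.3,0.5,0,0,0,0,0,0.6,0.5,0,0,0,0,0,0.7,0.5,0,0,0,0,0,0.74,0.5,0,0,0,0,0,0.74,0.5,0,0,0,0,0,0.74,0.5]'

```text
t: 14.9
eef_pos: [0.4588, -0.3308, 0.0426]
ee_rot: [-3.14, -0.001, -1.516]
force: [-0.0, -0.1, -0.4]
width: 0.056
gripper_force: 15.0
```

Lower 3 mm, release and rise. Then I'll head back to tub1.

Request:
arm_command --series '[0,0,0,0,0,0.015,0.5,0,0,0,0,0,0.03,0.5,0,0,0,0,0,0.03,0.5]'

```text
t: 15.28
eef_pos: [0.4587, -0.3312, 0.0398]
ee_rot: [-3.14, -0.001, -1.516]
force: [-2.1, -0.1, 8.5]
width: 0.0554
gripper_force: 15.0
```

Request:
arm_command --series '[0,0,0,0,0,0,0.75,0,0,0,0,0,0,1,0,0,0,0,0,0,1,0,0,0,0,0,0,1,0,0,0,0,0,-0.3,1,0,0,0,0,0,-0.6,1,0,0,0,0,0,-1,1]'

```text
t: 16.15
eef_pos: [0.4575, -0.3303, 0.1388]
ee_rot: [3.14, 0.001, -1.517]
force: [0.9, -0.2, -0.1]
width: 0.0877
gripper_force: 0.0
```

Run:
```python
from h import *
s=arm.get_state();print(s["eef_pos"],tool(np.array([.4535,-.0490,.14])-s["eef_pos"]))
cv2.imwrite("pics/t2.png",arm.grab_frame("wrist"))
```

```text
[ 0.45751149 -0.33027369  0.13877605] [-2.81079571 -0.11212939 -0.0101293 ]
```

View pics/t2.png

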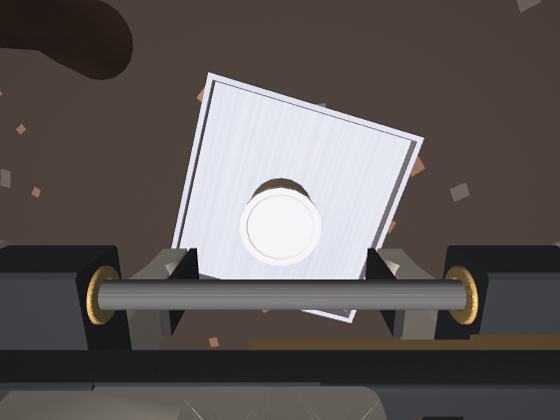

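Cold tub stands in the middle of the tray (280,226). Next is tub1.

Request:
arm_command --series '[0,0,0,-0.5,0,0,1,0,0,0,-0.94,-0.04,0,1]'

```text
t: 16.45
eef_pos: [0.4566, -0.2356, 0.1386]
ee_rot: [-3.141, 0.0, -1.518]
force: [0.7, 0.4, 0.3]
width: 0.0877
gripper_force: 0.0
```

Request:
arm_command --series '[0,0,0,-0.5,0,0,1,0,0,0,-0.94,-0.04,0,1]'

```text
t: 16.7
eef_pos: [0.4555, -0.1409, 0.1385]
ee_rot: [-3.141, 0.0, -1.517]
force: [0.3, -0.4, 0.7]
width: 0.0874
gripper_force: 0.0
```

Request:
arm_command --series '[0,0,0,-0.5,0,0,1,0,0,0,-0.93,-0.035,0,1,0,0,0,-0.93,-0.035,0.2,1,0,0,0,-0.93,-0.035,0.2,1,0,0,0,-0.93,-0.035,0.2,1]'

```text
t: 17.32
eef_pos: [0.4545, -0.0497, 0.1189]
ee_rot: [3.142, -0.0, -1.517]
force: [-0.7, 0.0, -0.1]
width: 0.0877
gripper_force: 0.0
```

Run:
```python
from h import *
s=arm.get_state();print(s["eef_pos"],tool(np.array([.4540,-.0495,.036])-s["eef_pos"]))
```

```text
[ 0.45453416 -0.04965466  0.11888263] [-0.00202576  0.00523439  0.82882591]
```

Request:
arm_command --series '[0,0,0,0,0,0.4,1,0,0,0,0,0,0.7,1,0,0,0,0,0,0.83,1,0,0,0,0,0,0.83,1]'

```text
t: 17.82
eef_pos: [0.4543, -0.0498, 0.0354]
ee_rot: [3.14, -0.0, -1.517]
force: [-0.7, -0.4, 0.2]
width: 0.0876
gripper_force: 0.0
```

Request:
arm_command --series '[0,0,0,0,0,0,0.5,0,0,0,0,0,0,0.5,0,0,0,0,0,0,0.5,0,0,0,0,0,0,0.5,0,0,0,0,0,0,0.5,0,0,0,0,0,0,0.5]' --force 15

```text
t: 18.58
eef_pos: [0.4544, -0.0493, 0.0359]
ee_rot: [-3.141, -0.0, -1.516]
force: [-2.2, 2.1, 7.6]
width: 0.0558
gripper_force: 15.0
```

Request:
arm_command --series '[0,0,0,0,0,-0.2,0.5,0,0,0,0,0,-0.5,0.5,0,0,0,0,0,-0.8,0.5,0,0,0,0,0,-1,0.5,0,0,0,0,0,-1,0.5]'

```text
t: 19.2
eef_pos: [0.4552, -0.0491, 0.1368]
ee_rot: [-3.138, 0.001, -1.516]
force: [0.1, -0.4, -1.5]
width: 0.0555
gripper_force: 15.0
```

Run:
```python
from h import *
s=arm.get_state();print(s["eef_pos"],s["width"],tool(np.array([.6431+.0575*.091,-.091,.15])-s["eef_pos"]))
```

```text
[ 0.455232   -0.04906593  0.13681644] 0.05554413437151295 [ 0.52355961 -1.90576858 -0.12624915]
```

Request:
arm_command --series '[0,0,0,0.05,-0.2,-0.13,0.5,0,0,0,0.15,-0.6,-0.13,0.5,0,0,0,0.26,-0.95,-0.13,0.5]'

```text
t: 19.58
eef_pos: [0.5514, -0.0703, 0.1475]
ee_rot: [3.141, 0.0, -1.516]
force: [1.2, 1.1, -1.0]
width: 0.0558
gripper_force: 15.0
```

Request:
arm_command --series '[0,0,0,0.13,-0.5,0,0.5,0,0,0,0.2,-0.8,0,0.5,0,0,0,0.26,-0.95,0,0.5,0,0,0,0.26,-0.95,0,0.5,0,0,0,0.26,-0.95,0,0.5]'

```text
t: 20.2
eef_pos: [0.6458, -0.0909, 0.1481]
ee_rot: [3.14, 0.0, -1.517]
force: [0.6, 0.0, -1.4]
width: 0.0557
gripper_force: 15.0
```

Run:
```python
from h import *
s=arm.get_state();print(s["eef_pos"],s["width"],tool(np.array([.6431+.0575*.091,-.091,.117])-s["eef_pos"]))
```

```text
[ 0.64575365 -0.09086221  0.14805279] 0.05572077372506419 [ 0.00285308 -0.02605782  0.31049538]
```

Request:
arm_command --series '[0,0,0,0,-0.025,0.1,0.5,0,0,0,0,-0.025,0.2,0.5,0,0,0,0,-0.025,0.27,0.5,0,0,0,0,-0.025,0.3,0.5,0,0,0,0,-0.025,0.315,0.5,0,0,0,0,-0.025,0.315,0.5]'

```text
t: 20.95
eef_pos: [0.6495, -0.0908, 0.1171]
ee_rot: [-3.141, -0.0, -1.517]
force: [0.5, 0.4, -0.8]
width: 0.0557
gripper_force: 15.0
```

Request:
arm_command --series '[0,0,0,0,0,0.01,0.5,0,0,0,0,0,0.01,0.5]'

```text
t: 21.2
eef_pos: [0.6494, -0.0908, 0.1162]
ee_rot: [-3.141, 0.0, -1.517]
force: [1.1, 0.4, -0.7]
width: 0.0561
gripper_force: 15.0
```

Request:
arm_command --series '[0,0,0,0,0.01,0.005,0.5,0,0,0,0,0.01,0.01,0.5,0,0,0,0,0.01,0.01,0.5]'

```text
t: 21.58
eef_pos: [0.649, -0.0909, 0.116]
ee_rot: [-3.14, -0.0, -1.516]
force: [-1.0, 0.3, 5.4]
width: 0.0556
gripper_force: 15.0
```

Request:
arm_command --series '[0,0,0,0,0,0,0.75,0,0,0,0,0,0,1,0,0,0,0,0,0,1,0,0,0,0,0,0,1,0,0,0,0,0,-0.3,1,0,0,0,0,0,-0.6,1,0,0,0,0,0,-0.8,1,0,0,0,0,0,-0.8,1]'

```text
t: 22.58
eef_pos: [0.6493, -0.0909, 0.1969]
ee_rot: [-3.138, 0.0, -1.516]
force: [-0.6, -0.8, -0.6]
width: 0.0875
gripper_force: 0.0
```

```bash
cat > lid.py <<'E'
from h import *
m=arm.camera_model("wrist");im=arm.grab_frame("wrist")
def lids():
    hsv=cv2.cvtColor(im,cv2.COLOR_BGR2HSV);g=((hsv[...,2]>225)&(hsv[...,1]<30)).astype(np.uint8)
    for c in cv2.findContours(g,0,2)[0]:
        if cv2.contourArea(c)>900:
            for z in(.055,.135):
                w=np.array([onplane("w",p,z,m) for p in c[:,0]],np.float32);p,r=cv2.minEnclosingCircle(w)
                if .0275<r<.0300: print("z",z,np.round(p,4),round(r,4),"ledge mid x",round(.6431-.0575*p[1],4))
lids()
E
python3 - <<'E'
from lid import *
cv2.imwrite("pics/t3.png",im)
s=arm.get_state();print(s["eef_pos"],tool(np.array([.475,.0415,.15])-s["eef_pos"]))
E
```

```text
z 0.135 [ 0.6497 -0.0918] 0.0287 ledge mid x 0.6484
[ 0.64859479 -0.09078313  0.19547142] [-1.41466805  1.6623899   0.45314119]
```

View pics/t3.png

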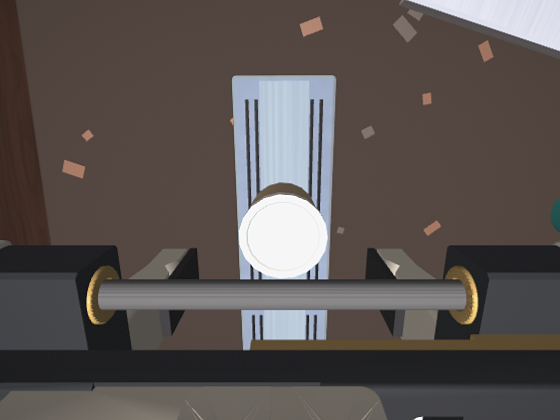

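Tub1 stands centred on the ledge (283,236). Next is tub2.

Request:
arm_command --series '[0,0,0,-0.35,0.41,0,1,0,0,0,-0.7,0.83,0,1]'

```text
t: 22.88
eef_pos: [0.5601, -0.0252, 0.1931]
ee_rot: [3.139, -0.0, -1.518]
force: [0.1, 1.3, -0.3]
width: 0.0875
gripper_force: 0.0
```

Request:
arm_command --series '[0,0,0,-0.35,0.41,0,1,0,0,0,-0.71,0.83,0,1,0,0,0,-0.71,0.83,0.3,1,0,0,0,-0.71,0.83,0.7,1,0,0,0,-0.71,0.83,0.7,1]'

```text
t: 23.5
eef_pos: [0.4725, 0.04, 0.1223]
ee_rot: [3.135, -0.002, -1.517]
force: [0.3, 0.4, 0.0]
width: 0.0877
gripper_force: 0.0
```

Run:
```python
from h import *
s=arm.get_state();print(s["eef_pos"],tool(np.array([.4747,.0415,.036])-s["eef_pos"]))
```

```text
[0.47247601 0.03997469 0.12231052] [-0.0161095  -0.02864673  0.86290075]
```

Request:
arm_command --series '[0,0,0,-0.01,-0.01,0.4,1,0,0,0,-0.01,-0.01,0.7,1,0,0,0,-0.01,-0.01,0.86,1,0,0,0,-0.01,-0.01,0.86,1]'

```text
t: 24.0
eef_pos: [0.4759, 0.0416, 0.0389]
ee_rot: [3.14, -0.001, -1.517]
force: [0.3, -0.1, 0.1]
width: 0.0875
gripper_force: 0.0
```

Request:
arm_command --series '[0,0,0,0,0,0,0.5,0,0,0,0,0,0,0.5,0,0,0,0,0,0,0.5,0,0,0,0,0,0,0.5,0,0,0,0,0,0,0.5,0,0,0,0,0,0,0.5]' --force 15

```text
t: 24.75
eef_pos: [0.4759, 0.042, 0.0395]
ee_rot: [-3.141, -0.0, -1.516]
force: [-3.0, 0.3, 7.3]
width: 0.056
gripper_force: 15.0
```

Request:
arm_command --series '[0,0,0,0,0,-0.2,0.5,0,0,0,0,0,-0.5,0.5,0,0,0,0,0,-0.8,0.5,0,0,0,0,0,-1,0.5,0,0,0,0,0,-1,0.5]'

```text
t: 25.38
eef_pos: [0.4767, 0.0424, 0.1402]
ee_rot: [-3.139, 0.001, -1.516]
force: [0.2, -0.7, -1.6]
width: 0.0558
gripper_force: 15.0
```

Run:
```python
from h import *
s=arm.get_state();print(s["eef_pos"],s["width"],tool(np.array([.6420,.019,.15])-s["eef_pos"]))
```

```text
[0.47670408 0.04236746 0.14024342] 0.055838495804058245 [ 0.32296236 -1.63810433 -0.09330971]
```

Request:
arm_command --series '[0,0,0,0.03,-0.2,-0.1,0.5,0,0,0,0.1,-0.5,-0.1,0.5,0,0,0,0.16,-0.82,-0.1,0.5]'

```text
t: 25.75
eef_pos: [0.5589, 0.0302, 0.1477]
ee_rot: [3.14, -0.0, -1.517]
force: [0.0, 0.1, -0.9]
width: 0.0558
gripper_force: 15.0
```

Request:
arm_command --series '[0,0,0,0.1,-0.4,0,0.5,0,0,0,0.16,-0.7,0,0.5,0,0,0,0.16,-0.82,0,0.5,0,0,0,0.16,-0.82,0,0.5,0,0,0,0.16,-0.82,0,0.5,0,0,0,0.16,-0.82,0,0.5]'

```text
t: 26.5
eef_pos: [0.6407, 0.0191, 0.1494]
ee_rot: [-3.141, 0.0, -1.516]
force: [-0.9, 0.1, -0.7]
width: 0.0561
gripper_force: 15.0
```

Run:
```python
from h import *
s=arm.get_state();print(s["eef_pos"],s["width"],tool(np.array([.6420,.019,.1205])-s["eef_pos"]))
```

```text
[0.64072047 0.01913204 0.14936831] 0.05606276487351673 [ 0.00208159 -0.01265024  0.28868501]
```

Request:
arm_command --series '[0,0,0,0,-0.01,0.1,0.5,0,0,0,0,-0.01,0.2,0.5,0,0,0,0,-0.01,0.26,0.5,0,0,0,0,-0.01,0.28,0.5,0,0,0,0,-0.01,0.29,0.5,0,0,0,0,-0.01,0.29,0.5]'

```text
t: 27.25
eef_pos: [0.6426, 0.019, 0.1202]
ee_rot: [-3.141, 0.0, -1.517]
force: [-0.1, -0.5, -0.7]
width: 0.0558
gripper_force: 15.0
```

Request:
arm_command --series '[0,0,0,0,0,0.01,0.5,0,0,0,0,0,0.015,0.5,0,0,0,0,0,0.015,0.5]'

```text
t: 27.62
eef_pos: [0.6427, 0.019, 0.1195]
ee_rot: [-3.141, -0.0, -1.516]
force: [-1.9, 0.0, 4.9]
width: 0.0557
gripper_force: 15.0
```

Contact made. I'll release, rise and check.

Request:
arm_command --series '[0,0,0,0,0,0,0.75,0,0,0,0,0,0,1,0,0,0,0,0,0,1,0,0,0,0,0,0,1,0,0,0,0,0,-0.3,1,0,0,0,0,0,-0.6,1,0,0,0,0,0,-0.8,1,0,0,0,0,0,-0.8,1]'

```text
t: 28.62
eef_pos: [0.6434, 0.0191, 0.2004]
ee_rot: [-3.138, 0.001, -1.516]
force: [0.6, -0.8, -0.5]
width: 0.0879
gripper_force: 0.0
```

Run:
```python
from lid import *
s=arm.get_state();print(s["eef_pos"],tool(np.array([.472,.1490,.15])-s["eef_pos"]))
```

```text
z 0.135 [0.6433 0.0182] 0.0282 ledge mid x 0.6421
z 0.135 [ 0.6495 -0.0914] 0.0283 ledge mid x 0.6484
[0.64265726 0.01906789 0.19900464] [-1.38946594  1.6344143   0.48871765]
```

Request:
arm_command --series '[0,0,0,-0.35,0.41,0,1,0,0,0,-0.695,0.815,0,1]'

```text
t: 28.92
eef_pos: [0.5557, 0.084, 0.1967]
ee_rot: [3.139, -0.001, -1.518]
force: [-0.8, 1.2, -0.2]
width: 0.0878
gripper_force: 0.0
```

Request:
arm_command --series '[0,0,0,-0.35,0.41,0,1,0,0,0,-0.695,0.815,0,1,0,0,0,-0.695,0.815,0.3,1,0,0,0,-0.695,0.815,0.7,1,0,0,0,-0.695,0.815,0.7,1,0,0,0,-0.695,0.815,0.7,1]'

```text
t: 29.68
eef_pos: [0.4726, 0.1489, 0.1292]
ee_rot: [-3.141, -0.0, -1.516]
force: [0.2, -0.3, 0.2]
width: 0.0876
gripper_force: 0.0
```

Run:
```python
from h import *
s=arm.get_state();print(s["eef_pos"],tool(np.array([.472,.1490,.038])-s["eef_pos"]))
```

```text
[0.47263405 0.14894891 0.1291646 ] [-0.001293    0.00638956  0.91164491]
```

Request:
arm_command --series '[0,0,0,0,0,0.4,1,0,0,0,0,0,0.7,1,0,0,0,0,0,0.91,1,0,0,0,0,0,0.91,1]'

```text
t: 30.18
eef_pos: [0.4723, 0.1487, 0.0375]
ee_rot: [3.141, -0.001, -1.517]
force: [0.4, -0.1, 0.1]
width: 0.0875
gripper_force: 0.0
```

Request:
arm_command --series '[0,0,0,0,0,0,0.5,0,0,0,0,0,0,0.5,0,0,0,0,0,0,0.5,0,0,0,0,0,0,0.5,0,0,0,0,0,0,0.5,0,0,0,0,0,0,0.5]' --force 15

```text
t: 30.92
eef_pos: [0.4723, 0.149, 0.0381]
ee_rot: [-3.141, 0.0, -1.516]
force: [-2.8, -0.6, 6.6]
width: 0.0557
gripper_force: 15.0
```

Request:
arm_command --series '[0,0,0,0,0,-0.2,0.5,0,0,0,0,0,-0.5,0.5,0,0,0,0,0,-0.8,0.5,0,0,0,0,0,-1,0.5,0,0,0,0,0,-1,0.5]'

```text
t: 31.55
eef_pos: [0.4728, 0.1494, 0.1388]
ee_rot: [-3.139, 0.002, -1.517]
force: [-0.3, 1.1, -1.5]
width: 0.0553
gripper_force: 15.0
```

Run:
```python
from h import *
s=arm.get_state();print(s["eef_pos"],s["width"],tool(np.array([.6349,.130,.15])-s["eef_pos"]))
```

```text
[0.47279191 0.14943787 0.13877955] 0.055323870297228794 [ 0.28185293 -1.60841855 -0.10874273]
```

Request:
arm_command --series '[0,0,0,0.03,-0.2,-0.11,0.5,0,0,0,0.1,-0.5,-0.11,0.5,0,0,0,0.14,-0.8,-0.11,0.5]'

```text
t: 31.92
eef_pos: [0.553, 0.1389, 0.1472]
ee_rot: [3.14, -0.0, -1.517]
force: [0.7, 0.3, -1.2]
width: 0.056
gripper_force: 15.0
```

Request:
arm_command --series '[0,0,0,0.1,-0.4,0,0.5,0,0,0,0.14,-0.7,0,0.5,0,0,0,0.14,-0.8,0,0.5,0,0,0,0.14,-0.8,0,0.5,0,0,0,0.14,-0.8,0,0.5,0,0,0,0.14,-0.8,0,0.5]'

```text
t: 32.67
eef_pos: [0.6327, 0.1299, 0.1488]
ee_rot: [-3.141, 0.0, -1.516]
force: [-0.5, -0.0, -1.6]
width: 0.0555
gripper_force: 15.0
```

Run:
```python
from h import *
s=arm.get_state();print(s["eef_pos"],s["width"],tool(np.array([.6352,.130,.119])-s["eef_pos"]))
```

```text
[0.63271666 0.12987231 0.1488315 ] 0.05547793221689417 [ 1.52122130e-04 -2.48338567e-02  2.98317606e-01]
```

Request:
arm_command --series '[0,0,0,0,-0.015,0.1,0.5,0,0,0,0,-0.015,0.2,0.5,0,0,0,0,-0.015,0.27,0.5,0,0,0,0,-0.015,0.29,0.5,0,0,0,0,-0.015,0.3,0.5,0,0,0,0,-0.015,0.3,0.5]'

```text
t: 33.42
eef_pos: [0.6351, 0.1297, 0.1187]
ee_rot: [-3.141, 0.0, -1.517]
force: [-0.5, 0.4, -1.0]
width: 0.0558
gripper_force: 15.0
```

Request:
arm_command --series '[0,0,0,0,0,0.01,0.5,0,0,0,0,0,0.015,0.5,0,0,0,0,0,0.015,0.5]'

```text
t: 33.8
eef_pos: [0.6352, 0.1298, 0.1181]
ee_rot: [-3.141, 0.0, -1.516]
force: [-2.2, -0.2, 5.1]
width: 0.0557
gripper_force: 15.0
```

Request:
arm_command --series '[0,0,0,0,0,0,0.75,0,0,0,0,0,0,1,0,0,0,0,0,0,1,0,0,0,0,0,0,1,0,0,0,0,0,-0.3,1,0,0,0,0,0,-0.6,1,0,0,0,0,0,-0.8,1,0,0,0,0,0,-0.8,1]'

```text
t: 34.8
eef_pos: [0.6358, 0.1301, 0.1989]
ee_rot: [-3.138, 0.001, -1.516]
force: [-0.6, 0.4, 0.5]
width: 0.088
gripper_force: 0.0
```

Run:
```python
from lid import *
s=arm.get_state();print(s["eef_pos"],tool(np.array([.4477,.3225,.20])-s["eef_pos"]))
cv2.imwrite("pics/t4.png",np.hstack([cv2.resize(arm.grab_frame("scene")[100:300,130:330],(400,400),interpolation=2),cv2.resize(arm.grab_frame("side")[80:320,180:420],(400,400),interpolation=2)]))
```

```text
z 0.135 [0.6357 0.1295] 0.0284 ledge mid x 0.6357
z 0.135 [0.6432 0.0188] 0.0283 ledge mid x 0.642
[0.63507072 0.12985396 0.19747569] [-2.0250646   1.76666873 -0.02569915]
```

View pics/t4.png

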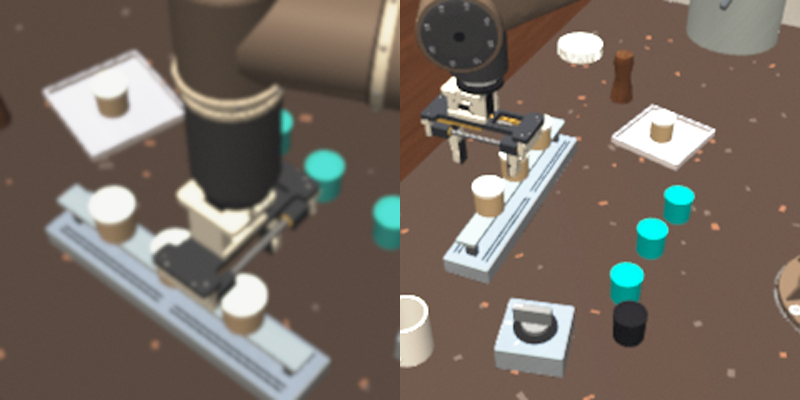

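All three tubs stand on the ledge and the cold tub is in the tray. Back to the switch.

Request:
arm_command --series '[0,0,0,-0.3,0.3,-0.02,1,0,0,0,-0.675,0.59,-0.02,1]'

```text
t: 35.2
eef_pos: [0.5714, 0.1937, 0.1976]
ee_rot: [3.14, -0.001, -1.518]
force: [-0.3, 0.3, 0.1]
width: 0.0877
gripper_force: 0.0
```

Request:
arm_command --series '[0,0,0,-0.3,0.3,0,1,0,0,0,-0.675,0.59,0,1]'

```text
t: 35.45
eef_pos: [0.5083, 0.2584, 0.198]
ee_rot: [3.14, -0.001, -1.517]
force: [0.7, 0.8, -0.7]
width: 0.0878
gripper_force: 0.0
```

Request:
arm_command --series '[0,0,0,-0.3,0.3,0,1,0,0,0,-0.675,0.59,0,1,0,0,0,-0.675,0.59,0,1]'

```text
t: 35.83
eef_pos: [0.4453, 0.324, 0.1982]
ee_rot: [3.141, -0.001, -1.513]
force: [-0.1, -0.6, 0.4]
width: 0.0876
gripper_force: 0.0
```

Request:
arm_command --series '[0,0,0.11,0,0,0,1,0,0,0.22,0,0,0,1,0,0,0.33,0,0,0,1,0,0,0.44,0,0,0,1,0,0,0.55,0,0,0,1,0,0,0.66,0,0,0,1,0,0,0.77,0,0,0,1,0,0,0.87,0,0,0,1]'

```text
t: 36.83
eef_pos: [0.4474, 0.3214, 0.1981]
ee_rot: [-3.141, -0.001, -2.889]
force: [-0.3, 0.2, -0.2]
width: 0.0877
gripper_force: 0.0
```

Request:
arm_command --series '[0,0,0,0,0,0,1,0,0,0,0,0,0,1]'

```text
t: 37.08
eef_pos: [0.4473, 0.3219, 0.1986]
ee_rot: [-3.141, -0.001, -2.88]
force: [-0.3, -0.5, -0.5]
width: 0.0878
gripper_force: 0.0
```

Run:
```python
from h import *
s=arm.get_state();print(s["eef_pos"],np.degrees(s["ee_rot"]),tool(np.array([.4477,.3225,.0925])-s["eef_pos"]))
```

```text
[0.44734165 0.32186317 0.19859151] [-1.79967428e+02 -3.75572759e-02 -1.65021497e+02] [-0.00580312  0.00582886  1.0609084 ]
```

Request:
arm_command --series '[0,0,0,0,0.005,0.4,1,0,0,0,0,0.005,0.8,1,0,0,0,0,0.005,1,1,0,0,0,0,0.005,1,1]'

```text
t: 37.58
eef_pos: [0.4465, 0.3218, 0.0975]
ee_rot: [-3.139, -0.003, -2.881]
force: [-0.3, 0.5, -0.4]
width: 0.0878
gripper_force: 0.0
```

Request:
arm_command --series '[0,0,0,0,0,0.06,1,0,0,0,0,0,0.06,1]'

```text
t: 37.83
eef_pos: [0.4473, 0.3231, 0.0936]
ee_rot: [3.141, 0.001, -2.883]
force: [-0.5, 0.1, 0.2]
width: 0.0878
gripper_force: 0.0
```

Request:
arm_command --series '[0,0,0,0,0,0,0,0,0,0,0,0,0,0,0,0,0,0,0,0,0,0,0,0,0,0,0,0,0,0,0,0,0,0,0,0,0,0,0,0,0,0,0,0,0,0,0,0,0,0,0,0,0,0,0,0]' --force 50

```text
t: 38.83
eef_pos: [0.4471, 0.3221, 0.093]
ee_rot: [-3.14, -0.001, -2.883]
force: [7.7, -7.8, 2.8]
width: 0.0138
gripper_force: 50.0
```

Request:
arm_command --series '[0,0,-0.1,0,0,0,0,0,0,-0.2,0,0,0,0,0,0,-0.3,0,0,0,0,0,0,-0.4,0,0,0,0,0,0,-0.5,0,0,0,0,0,0,-0.6,0,0,0,0,0,0,-0.65,0,0,0,0,0,0,-0.68,0,0,0,0]'

```text
t: 39.83
eef_pos: [0.4465, 0.3228, 0.093]
ee_rot: [3.141, -0.0, -1.814]
force: [-4.5, 0.7, 2.0]
width: 0.0136
gripper_force: 50.1
```

Request:
arm_command --series '[0,0,-0.02,0,0,0,0,0,0,-0.04,0,0,0,0,0,0,-0.04,0,0,0,0]'

```text
t: 40.2
eef_pos: [0.4465, 0.3227, 0.093]
ee_rot: [3.141, 0.0, -1.754]
force: [-5.2, 1.8, 4.0]
width: 0.0145
gripper_force: 52.4
```

Request:
arm_command --series '[0,0,0,0,0,0,1,0,0,0,0,0,0,1,0,0,0,0,0,0,1,0,0,0,0,0,0,1,0,0,0,0,0,-0.4,1,0,0,0,0,0,-0.9,1,0,0,0,0,0,-1,1]'

```text
t: 41.08
eef_pos: [0.4484, 0.3241, 0.1967]
ee_rot: [-3.138, 0.005, -1.752]
force: [-0.2, 1.0, -0.6]
width: 0.0786
gripper_force: 0.0
```

Request:
arm_command --series '[0,0,0,0.5,0,-0.5,1,0,0,0,0.9,0,-0.5,1,0,0,0,0.9,0,-0.5,1]'

```text
t: 41.45
eef_pos: [0.4302, 0.2321, 0.2439]
ee_rot: [-3.141, 0.002, -1.754]
force: [0.4, 0.4, -0.5]
width: 0.0875
gripper_force: 0.0
```

Run:
```python
from h import *
s=arm.get_state();print(s["eef_pos"],s["t"])
import pickle
a=arm.grab_frame("scene");b=arm.grab_frame("side");m=arm.camera_model("wrist");w=arm.grab_frame("wrist");pickle.dump(m,open("w5.pkl","wb"))
cv2.imwrite("pics/t5.png",np.vstack([np.hstack([cv2.resize(a[120:320,150:400],(400,320),interpolation=2),cv2.resize(b[240:320,210:310],(400,320),interpolation=2)]),cv2.copyMakeBorder(w[:280],0,0,120,120,0)]))
```

```text
[0.43019522 0.23208365 0.24385379] 41.45
```

View pics/t5.png

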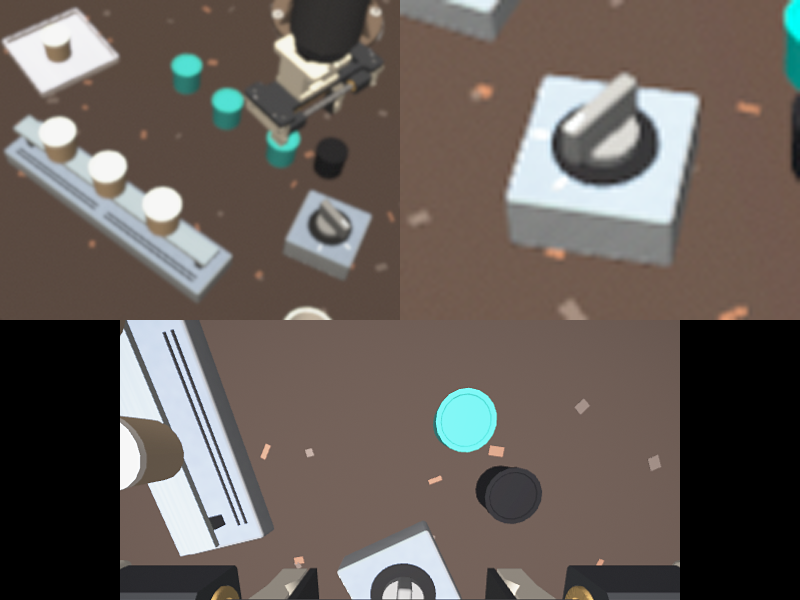

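The handle is back at the same ON pose as at the start, and all the tubs are in place. Handing in.

```bash
python3 -c "
from station import arm
print(arm.job_done())"
```

```text
the job is handed in; nothing more can be done
None
```

I switched the blower off, moved the one cooled tub to the tray, stood the three waiting tubs on the ledge, switched the blower back on and handed the job in; the tubs are within about 1.5 mm of the ledge's centre line with about 53 mm between them, but no verdict was returned.

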